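# Scrape mosaic chips off the vanity stand's lower board

### The job

After the mosaic repair, loose tile chips are left on the lower board of the two-tier stand, some under the glass tier: take the scraper block off its mat and wipe all five chips off the end of the board into the dark steel waste tray, never touching the chips with the gripper. Then stand the scraper upright back on its mat and let go. Do not knock the glass tier or disturb the bottle, the cup and the jar.

Things in the scene. Friction and masses are not known exactly. Their poses are not given: they have to be found in the camera images.
- stand: Two-tier stand, fixed. Origin on the counter under its bamboo board's centre; x to the back, y along it. Board x -80..80, y -170..170 mm, flat top 55 mm up, open at front (-x) and both ends; chips start at |y| < 115. Back rail (inner face x=80) 12 mm above the board. Behind it two 16 mm uprights, x=96, y=-130 and 130, carry the glass tier.
- glass_tier: Glass upper tier, fixed, level, 8 mm thick. Origin: middle of its front edge, on its underside, 265 mm above the counter (210 mm above the board), over the board's mid-line; it reaches 105 mm back (+x) and 150 mm to either side. An upright gripper cannot work at the back of the board; one leaning back to the robot can.
- scraper: Scraper block, loose, 0.15 to 0.31 kg, standing on its flat foot on the mat. Origin at the centre of its underside. Orange foot 100 (x) x 36 (y) x 24 mm high; from its centre rises a black upright grip 40 (x) x 24 (y) mm, from 24 to 91 mm above the underside. Pinch the grip across y, upright or leaning along x.
- mat: Black rubber mat, fixed, 130 (x) x 70 (y) x 4 mm, on the counter at the robot's front left or front right; the scraper's place. Origin at the centre of its underside.
- waste_tray: Dark steel open tray, fixed on the counter against one end of the board (left or right, 4 mm gap). Outside 190 (x) x 120 (y) x 46 mm high, walls and floor about 4 mm, rim 9 mm below the board's top. Origin at the centre of its underside.
- organiser: Blue open organiser of the same size holding a yellow and green sponge, fixed against the other end of the board. Not for waste. Origin at the centre of its underside.
- lotion: Bystander: green bottle, 60 mm across, 150 mm high, loose on the counter on the side away from the mat. Origin at the centre of its underside.
- tumbler: Bystander: white ceramic cup, 72 mm across, 95 mm high, loose on the counter between robot and stand. Origin at the centre of its underside.
- jar: Bystander: red jar, 60 mm across, 60 mm high, loose on top of the glass tier. Origin at the centre of its underside.
- chip_red: Loose mosaic tile chip, bright red, 44 x 34 x 8 mm, about 25 g, lying flat on the board. Origin at the centre of its underside.
- chip_brown: Loose mosaic tile chip, dark brown, 40 x 36 x 8 mm, about 25 g, lying flat on the board. Origin at the centre of its underside.
- chip_copper: Loose mosaic tile chip, copper-coloured, 46 x 32 x 8 mm, about 25 g, lying flat on the board. Origin at the centre of its underside.
- chip_terracotta: Loose mosaic tile chip, terracotta, 40 x 32 x 8 mm, about 25 g, lying flat on the board. Origin at the centre of its underside.
- chip_blue: Loose mosaic tile chip, blue glazed, 44 x 36 x 8 mm, about 25 g, lying flat on the board. Origin at the centre of its underside.
There are look-alikes about, which are no part of the job. What is shaped like the chip_brown but pink or purple is not meant.

How it is judged:
On the way, in this order (a step that is already met when the one before it is completed fails the run):
1. the scraper is lifted off its mat (height (world z) of scraper above 0.03 m), for 0.2 s.
2. all five chips lie in the waste tray (x of chip_red in the frame of waste_tray between -0.095 and 0.095 m and y of chip_red in the frame of waste_tray between -0.06 and 0.06 m and z of each of chip_red, chip_brown, chip_copper, chip_terracotta, chip_blue in the frame of waste_tray below 0.046 m and x of chip_brown in the frame of waste_tray between -0.095 and 0.095 m and y of chip_brown in the frame of waste_tray between -0.06 and 0.06 m and x of chip_copper in the frame of waste_tray between -0.095 and 0.095 m and y of chip_copper in the frame of waste_tray between -0.06 and 0.06 m and x of chip_terracotta in the frame of waste_tray between -0.095 and 0.095 m and y of chip_terracotta in the frame of waste_tray between -0.06 and 0.06 m and x of chip_blue in the frame of waste_tray between -0.095 and 0.095 m and y of chip_blue in the frame of waste_tray between -0.06 and 0.06 m), for 0.2 s.
At the end, for the whole second after the job is handed in: All five chips lie inside the waste tray, below its rim (their origins within its outline); the scraper stands released and still on its foot on the mat, upright within 6 degrees, its centre within 40 mm of the mat's centre (all of step 2 and horizontal distance between scraper and mat below 0.04 m and height (world z) of scraper below 0.01 m and angle between scraper's own z axis and vertical below 0.1 rad and linear speed of scraper below 0.02 m/s); the robot touches nothing.
It fails at once if the gripper or arm touches a chip (over 1 N) (contact force between any of the fingers, the arm and chip_red above 1 N or contact force between any of the fingers, the arm and chip_brown above 1 N or contact force between any of the fingers, the arm and chip_copper above 1 N or contact force between any of the fingers, the arm and chip_terracotta above 1 N or contact force between any of the fingers, the arm and chip_blue above 1 N).
It fails at once if the glass tier is knocked by the arm, the gripper or the scraper (over 6 N) (contact force between any of the fingers, the arm and glass_tier above 6 N or contact force between scraper and glass_tier above 6 N).
It fails at once if the bottle, the cup or the jar is shifted by more than 30 mm or tipped by more than 23 degrees ((distance of lotion from where it was at the start of the episode above 0.03 m or angle between lotion's own z axis and vertical above 0.4 rad) or (distance of tumbler from where it was at the start of the episode above 0.03 m or angle between tumbler's own z axis and vertical above 0.4 rad) or (distance of jar from where it was at the start of the episode above 0.03 m or angle between jar's own z axis and vertical above 0.4 rad)).
It also fails if it takes over 64 s, if anything falls off the work surface, if the arm or the gripper's body presses on something with over 40 N, if the wrist force passes 120 N, or if a joint passes its speed limit or range.

### The arm

A 7-joint arm with a two-finger parallel gripper is mounted at the origin on the work surface. World frame = base frame: x ahead of the robot, y to its left, z up, the work surface at z = 0. Lengths are in m, angles in rad, forces in N, time in s.
With the tool pointing down it reaches from about 0.4 to 0.85 m from the base axis. Payload 10.4 kg.
Tool frame: the origin (TCP) lies midway between the tips of the shut fingers; the grasp point (between the pads) lies 19 mm behind it; z points along the fingers, y is the line along which they close (so a half turn about z gives the same grasp; the last joint's range is limited). The gripper opens to 87 mm and grips with 3 to 60 N. Pads are 19 mm wide; open, the fingers measure 117 mm over their backs; the gripper's body (75 mm by 190 mm) begins 51 mm behind the grasp point.
Start: joints at [-1.185, 0.332, -0.065, 1.46, 0.022, 1.35, -0.088], TCP at [0.248, 0.574, 0.223] pointing down, gripper open.
Joint ranges: [-2.6, 2.6], [-0.5, 2.12], [-1.47, 1.34], [0.16, 2.42], [-1.27, 4.41], [0.06, 2.06], [-2.6, 2.6]. Speed limits (rad/s): [2.22, 2.22, 2.79, 2.79, 3.14, 3.14, 3.14].

### API

Orientations are given as a unit quaternion [x, y, z, w].
In Python, from bench import sensors, eyes, order gives the robot as it stands.
- The arm moves only by the tool arm_command, never from a script. Its argument "steps" is a list of rows, each an object with "rot": the turn, a rotation vector about the world's x, y, z in degrees, a list of three; "slide": the shift along the world's x, y, z in m, a list of three; "grip": the opening, from 0 (shut) to 1 (fully open). A call has exactly 8 rows; each row shifts and turns the commanded pose from where the row before left it; what a row does not reach is not made up. A row lasts 1/8 s, in which the tool goes at most 62.5 mm and 10.7 degrees, less where a joint would pass 70% of its speed; a pose out of reach is approached as far as the arm can. A call with a gripper value outside its range is refused whole. The fingers move at their own pace and stop on an object; "newtons" is the grip in N (left out, the last holds). Time passes only in rows, so rows that do not move let the fingers close, or fill a call up. It gives the time, the measured TCP pose, the force, the opening and the grip force at its end, in the units of the state.
- sensors.read_state(): the state, without advancing time (a new reading comes with each control period).
- eyes.camera(name): name is "scene" or "top" or "wrist"; returns a dict with "pixels" (400x640x3 uint8, red, green, blue), "intrinsics" (3x3 intrinsics, pixels), "pose" (4x4, takes a point from camera to world coordinates). Camera axes: x right, y down, z forward; pixel columns grow to the right and rows downward; lengths in m; the calibration is good to about 2 mm. A picture is of the moment at which its call begins. There is no depth.
- order.close_job(): hands the job in; it is judged then, once.
Trained networks look in a picture, given as the dict that the camera call returned (one of the last four; its "shot" number tells which), for a name from the list of things; names that differ only in an ending like _2 or _b are one class to them, and where a whole thing is asked for, a point or a joint stands for the part that bears it (a point fixed in the world has none). Each returns a list of dicts, best first, with "conf" (0 to 1); they miss things now and then, are a little off and sometimes report something else, mostly with a low value. They report only what shows in the picture. A call takes as long as a camera call. They do not tell look-alikes from the thing itself.
- eyes.look_for(name, picture): "bbox" ([left, top, right, bottom] in pixels, round what is visible of it).
The state is a dict: "time": time; "joint_positions": joint angles; "joint_vel": joint speeds; "joint_torque": joint torques, N m; "ee_pos": TCP position; "eef_rot": TCP orientation; "ft_force": force on the tool from outside, world axes, zero at the start; "torque": the same for the moment, N m; "width": finger opening in m; "grip_force": force on a finger pad.
Only numpy, scipy, OpenCV 4.12 (cv2) and the standard library are available. Lean on these libraries where they do the work, as an engineer would, in place of code of your own. Each camera call takes 0.05 s, during which the arm holds its last target. There are 200 camera calls.

## Working session

There is one attempt and no reset: what is moved stays moved. The work goes in short steps, Python scripts to look and compute and a tool call to move; the robot and the scene stay as the last step left them, time stands still between calls to the robot, and variables do not carry over. Pictures are saved under pics/ and viewed, at most 10 in all, crops included, and the job is handed in when it is done.

Besides the shell and the picture viewer there is one more tool, called after "Request:" in YAML: its name, and indented under it one key for each argument. arm_command: Moves the arm, as the interface text tells. Its arguments: {"type":"object","properties":{"steps":{"type":"array","items":{"type":"object","properties":{"rot":{"type":"array","items":{"type":"number"}},"slide":{"type":"array","items":{"type":"number"}},"grip":{"type":"number"}}}},"newtons":{"type":"number"}},"required":["steps"]}

```bash
mkdir -p pics; ls
cat > h.py <<'E'
import numpy as np, cv2
from bench import sensors, eyes, order
def ray(c,u,v):
    K=np.array(c["intrinsics"]);T=np.array(c["pose"])
    d=T[:3,:3]@np.linalg.solve(K,[u,v,1.]);return T[:3,3],d
def onz(c,u,v,z):
    o,d=ray(c,u,v);return o+d*(z-o[2])/d[2]
def proj(c,p):
    T=np.linalg.inv(np.array(c["pose"]));q=np.array(c["intrinsics"])@(T[:3,:3]@np.array(p)+T[:3,3]);return q[:2]/q[2]
def save(c,n): cv2.imwrite(f"pics/{n}.png",np.array(c["pixels"])[:,:,::-1])
E
python3 - <<'E'
from h import *
np.set_printoptions(precision=3,suppress=True)
s=sensors.read_state();print(s["time"],s["ee_pos"],s["eef_rot"],s["width"])
H=dict(scraper=.05,mat=.004,waste_tray=.046,organiser=.046,lotion=.075,tumbler=.047,jar=.3,stand=.055,glass_tier=.27,chip_red=.063,chip_brown=.063,chip_copper=.063,chip_terracotta=.063,chip_blue=.063)
for n in("top","scene"):
    c=eyes.camera(n);save(c,n+"0");print(n,np.array(c["pose"])[:3,3])
    for k,z in H.items():
        for r in eyes.look_for(k,c)[:3]:
            b=r["bbox"];print(k,round(r["conf"],2),np.round(b),onz(c,(b[0]+b[2])/2,(b[1]+b[3])/2,z))
E
```

```text
pics
0.0 [0.248 0.573 0.222] [ 0.203  0.979 -0.001 -0.   ] 0.08684724897407026
top [0.481 0.001 1.269]
scraper 0.56 [439. 258. 463. 292.] [ 0.432 -0.395  0.05 ]
scraper 0.44 [367. 176. 408. 239.] [ 0.641 -0.209  0.05 ]
mat 0.91 [430. 252. 463. 295.] [ 0.435 -0.396  0.004]
waste_tray 0.66 [367. 177. 406. 238.] [ 0.641 -0.207  0.046]
organiser 0.94 [218. 177. 260. 237.] [0.648 0.254 0.046]
lotion 0.95 [178. 272. 206. 293.] [0.42  0.383 0.075]
tumbler 0.79 [351. 275. 374. 297.] [ 0.403 -0.125  0.047]
tumbler 0.41 [215. 176. 259. 240.] [0.645 0.261 0.047]
jar 0.66 [288. 162. 309. 192.] [0.688 0.053 0.3  ]
stand 0.69 [255. 156. 369. 236.] [0.68  0.026 0.055]
stand 0.52 [316. 210. 336. 225.] [ 0.612 -0.016  0.055]
glass_tier 0.87 [252. 157. 372. 198.] [0.692 0.021 0.27 ]
chip_copper 0.68 [314. 212. 332. 223.] [ 0.611 -0.008  0.063]
chip_terracotta 0.58 [432. 254. 465. 297.] [ 0.433 -0.384  0.063]
chip_blue 0.59 [286. 211. 303. 225.] [0.611 0.08  0.063]
scene [1.536 0.126 1.121]
waste_tray 0.72 [369. 212. 416. 277.] [0.671 0.259 0.046]
waste_tray 0.57 [207. 194. 253. 256.] [ 0.679 -0.205  0
[... 214 characters left out ...]
361 -0.131  0.047]
tumbler 0.38 [248. 158. 373. 273.] [0.602 0.018 0.047]
jar 0.73 [307. 156. 337. 194.] [0.688 0.052 0.3  ]
jar 0.46 [366. 209. 416. 279.] [0.875 0.225 0.3  ]
stand 0.77 [250. 159. 374. 270.] [0.606 0.022 0.055]
glass_tier 0.63 [246. 163. 372. 212.] [0.709 0.023 0.27 ]
chip_red 0.49 [308. 229. 319. 242.] [0.69  0.038 0.063]
chip_brown 0.71 [306. 230. 320. 245.] [0.698 0.038 0.063]
chip_brown 0.66 [252. 272. 267. 284.] [ 0.852 -0.08   0.063]
chip_brown 0.57 [286. 278. 301. 294.] [0.861 0.01  0.063]
chip_copper 0.45 [294. 209. 308. 222.] [ 0.624 -0.009  0.063]
chip_terracotta 0.48 [330. 236. 346. 248.] [0.7   0.108 0.063]
chip_blue 0.7 [320. 214. 336. 226.] [0.625 0.071 0.063]
```

Run:
```python
import cv2
a=cv2.imread("pics/top0.png")[140:310,160:480];b=cv2.imread("pics/scene0.png")[130:310,190:460]
cv2.imwrite("pics/top1.png",cv2.resize(a,None,fx=2.5,fy=2.5,interpolation=2));cv2.imwrite("pics/scene1.png",cv2.resize(b,None,fx=2.9,fy=2.9,interpolation=2))
```

```text
(no output)
```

View pics/top1.png

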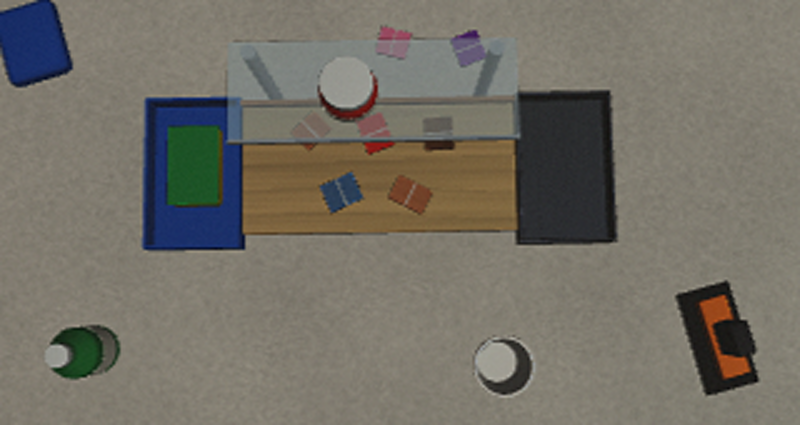

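View pics/scene1.png

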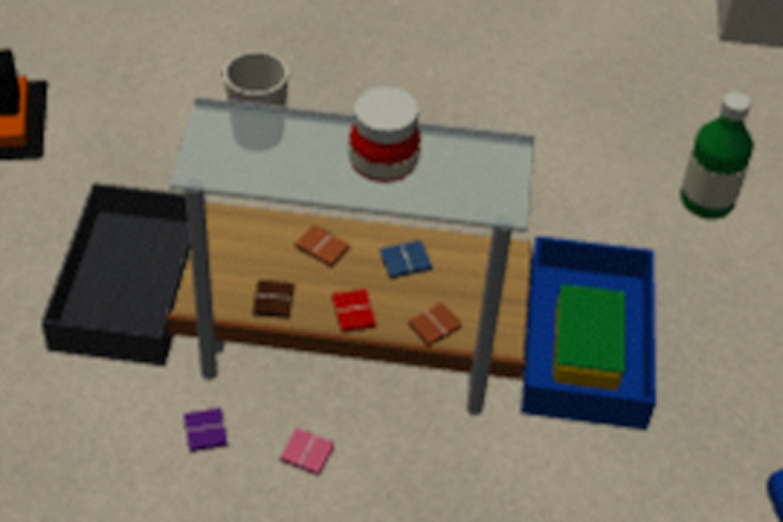

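The top view shows the dark tray at the right end (-y) and the mat with the scraper at front right. Crop pixels there are tray (517..612, 92..242) and mat (676..758, 282..394). Blue (341,193) and one orange-brown chip (410,194) are in front. Brown, red and the other orange-brown chip sit under the glass. The pink and purple look-alikes lie behind the stand.

Run:
```python
from h import *
np.set_printoptions(precision=3,suppress=True)
c=eyes.camera("top");s=eyes.camera("scene")
def T(n,z,*pts):
    P=np.array([onz(c,160+u/2.5,140+v/2.5,z)[:2] for u,v in pts]);print(n,P.tolist() and P.round(3).tolist(),"mean",P.mean(0))
    return P
def S(n,z,*pts):
    P=np.array([onz(s,190+u/2.9,130+v/2.9,z)[:2] for u,v in pts]);print(n,P.round(3).tolist(),"mean",P.mean(0))
T("boardfront",.055,(243,235),(517,231))
T("tray",.046,(517,92),(610,90),(615,241),(517,243))
T("org",.046,(147,99),(243,99),(244,247),(145,249))
T("glassTop",.273,(229,41),(517,40),(519,137),(227,142))
m=T("mat",.004,(676,294),(728,282),(758,382),(707,394))
T("foot left edge",.024,(699,301),(722,384));T("foot fr",.024,(699,301),(725,294))
T("griptop",.091,(719,323),(744,317),(755,350),(733,357))
T("chips blue,cop,brown,red,terra",.063,(341,193),(410,194),(438,133),(376,133),(311,130))
S("chips blue,cop,brown,red,terra",.063,(406,258),(322,245),(274,298),(353,309),(435,323))
S("boardback l/r",.055,(170,325),(525,372))
S("mat",.004,(42,155),(47,80))
for n,p in(("cup",(503,362)),("jar",(347,82)),("bottle",(60,357))):T(n,{"cup":.095,"jar":.333,"bottle":.15}[n],p)
```

```text
boardfront [[0.563, 0.195], [0.565, -0.142]] mean [0.564 0.026]
tray [[0.741, -0.148], [0.742, -0.265], [0.552, -0.264], [0.55, -0.143]] mean [ 0.646 -0.205]
org [[0.736, 0.319], [0.735, 0.198], [0.549, 0.195], [0.547, 0.317]] mean [0.642 0.257]
glassTop [[0.749, 0.177], [0.747, -0.121], [0.646, -0.121], [0.643, 0.177]] mean [0.696 0.028]
mat [[0.486, -0.348], [0.501, -0.414], [0.376, -0.445], [0.362, -0.381]] mean [ 0.431 -0.397]
foot left edge [[0.477, -0.37], [0.376, -0.394]] mean [ 0.427 -0.382]
foot fr [[0.477, -0.37], [0.486, -0.403]] mean [ 0.482 -0.387]
griptop [[0.452, -0.373], [0.458, -0.403], [0.42, -0.413], [0.412, -0.387]] mean [ 0.436 -0.394]
chips blue,cop,brown,red,terra [[0.613, 0.074], [0.611, -0.011], [0.686, -0.046], [0.687, 0.03], [0.692, 0.111]] mean [0.658 0.031]
chips blue,cop,brown,red,terra [[0.621, 0.076], [0.618, -0.009], [0.693, -0.044], [0.694, 0.034], [0.697, 0.113]] mean [0.665 0.034]
boardback l/r [[0.736, -0.137], [0.734, 0.202]] mean [0.735 0.033]
mat [[0.488, -0.346], [0.367, -0.377]] mean [ 0.428 -0.361]
cup [[0.409, -0.117]] mean [ 0.409 -0.117]
jar [[0.691, 0.052]] mean [0.691 0.052]
bottle [[0.422, 0.382]] mean [0.422 0.382]
```

Run:
```python
import numpy as np
t=np.linspace(0,1,21);az=np.radians(66.6+(-41.2-66.6)*t);r=.624+(.593-.624)*t-.15*np.sin(np.pi*t)
P=np.c_[r*np.cos(az),r*np.sin(az),.222+.05*np.sin(np.pi*t)]
print(np.diff(P,axis=0).round(3).tolist(),P[-1], P[10])
```

```text
[[0.041, -0.048, 0.008], [0.034, -0.05, 0.008], [0.028, -0.05, 0.007], [0.023, -0.05, 0.007], [0.019, -0.049, 0.006], [0.015, -0.048, 0.005], [0.012, -0.046, 0.004], [0.01, -0.045, 0.003], [0.009, -0.043, 0.002], [0.008, -0.043, 0.001], [0.008, -0.042, -0.001], [0.007, -0.043, -0.002], [0.007, -0.044, -0.003], [0.006, -0.046, -0.004], [0.004, -0.048, -0.005], [0.002, -0.05, -0.006], [-0.001, -0.052, -0.007], [-0.006, -0.054, -0.007], [-0.011, -0.056, -0.008], [-0.017, -0.056, -0.008]] [ 0.44618204 -0.39060285  0.222     ] [0.44728259 0.10079948 0.272     ]
```

Request:
arm_command:
  steps:
    - {"slide": [0.036,-0.048,0.008],"rot": [0,0,-7.1],"grip": 1}
    - {"slide": [0.034,-0.05,0.008],"rot": [0,0,-7.1],"grip": 1}
    - {"slide": [0.028,-0.05,0.007],"rot": [0,0,-7.1],"grip": 1}
    - {"slide": [0.023,-0.05,0.007],"rot": [0,0,-7.1],"grip": 1}
    - {"slide": [0.019,-0.049,0.006],"rot": [0,0,-7.1],"grip": 1}
    - {"slide": [0.015,-0.048,0.005],"rot": [0,0,-7.1],"grip": 1}
    - {"slide": [0.012,-0.046,0.004],"rot": [0,0,-7.1],"grip": 1}
    - {"slide": [0.01,-0.045,0.003],"rot": [0,0,-7.1],"grip": 1}

```text
time: 2.6
ee_pos: [0.4258, 0.1859, 0.271]
eef_rot: [0.646, 0.763, 0.0, 0.0]
ft_force: [0.4, 0.3, -0.0]
width: 0.0866
grip_force: 0.0
```

Request:
arm_command:
  steps:
    - {"slide": [0.009,-0.043,0.002],"rot": [0,0,-7.1],"grip": 1}
    - {"slide": [0.008,-0.043,0.001],"rot": [0,0,-7.1],"grip": 1}
    - {"slide": [0.008,-0.042,-0.001],"rot": [0,0,-7.1],"grip": 1}
    - {"slide": [0.007,-0.043,-0.002],"rot": [0,0,-7.1],"grip": 1}
    - {"slide": [0.007,-0.044,-0.003],"rot": [0,0,-7.1],"grip": 1}
    - {"slide": [0.006,-0.046,-0.004],"rot": [0,0,-7.1],"grip": 1}
    - {"slide": [0.004,-0.048,-0.005],"rot": [0,0,-7.1],"grip": 1}
    - {"slide": [0.002,-0.05,-0.006],"rot": [0,0,-7.1],"grip": 1}

```text
time: 3.6
ee_pos: [0.4766, -0.1729, 0.2528]
eef_rot: [0.931, 0.365, 0.001, 0.0]
ft_force: [1.6, 0.8, -0.2]
width: 0.0871
grip_force: 0.0
```

Request:
arm_command:
  steps:
    - {"slide": [-0.001,-0.052,-0.007],"rot": [0,0,-7.1],"grip": 1}
    - {"slide": [-0.006,-0.054,-0.007],"rot": [0,0,-7.1],"grip": 1}
    - {"slide": [-0.011,-0.056,-0.008],"rot": [0,0,-7.1],"grip": 1}
    - {"slide": [-0.017,-0.056,-0.008],"rot": [0,0,-7.1],"grip": 1}
    - {"slide": [0,0,0],"rot": [2.4,-9.7,0],"grip": 1}
    - {"slide": [0,0,0],"rot": [2.4,-9.7,0],"grip": 1}
    - {"slide": [0,0,0],"rot": [2.4,-9.7,0],"grip": 1}
    - {"slide": [0,0,0],"rot": [2.4,-9.7,0],"grip": 1}

```text
time: 4.6
ee_pos: [0.4414, -0.3901, 0.224]
eef_rot: [0.931, 0.119, 0.343, -0.038]
ft_force: [-0.0, 0.5, -1.1]
width: 0.0872
grip_force: 0.0
```

```bash
cat >> h.py <<'E'
from scipy.spatial.transform import Rotation as Rn
def st():
    np.set_printoptions(precision=3,suppress=True)
    s=sensors.read_state();R=Rn.from_quat(s["eef_rot"]).as_matrix()
    print("t",round(s["time"],2),"pos",np.array(s["ee_pos"]),"z",R[:,2],"y",R[:,1],"w",round(s["width"],3),"F",np.array(s["ft_force"]),"j",np.array(s["joint_positions"]));return s,R
E
python3 - <<'E'
from h import *
s,R=st();c=eyes.camera("wrist");save(c,"w0")
for r in eyes.look_for("scraper",c)[:2]:print(r)
# wanted rotation, remaining
def want(psi,th):
    p,t=np.radians([psi,th]);z=[np.sin(t)*np.cos(p),np.sin(t)*np.sin(p),-np.cos(t)];y=np.array([np.sin(p),-np.cos(p),0]);return np.c_[np.cross(y,z),y,z]
print(np.degrees(Rn.from_matrix(want(14,40)@R.T).as_rotvec()))
E
```

```text
t 4.6 pos [ 0.441 -0.39   0.224] z [ 0.63   0.153 -0.762] y [ 0.248 -0.969  0.01 ] w 0.087 F [-0.024  0.539 -1.126] j [ 0.216  0.131  0.87   1.938 -0.9    1.105  0.177]
{'bbox': [306.8, 282.6, 338.0, 314.7], 'conf': 0.73}
[ 0.489  0.521 -0.346]
```

View pics/w0.png

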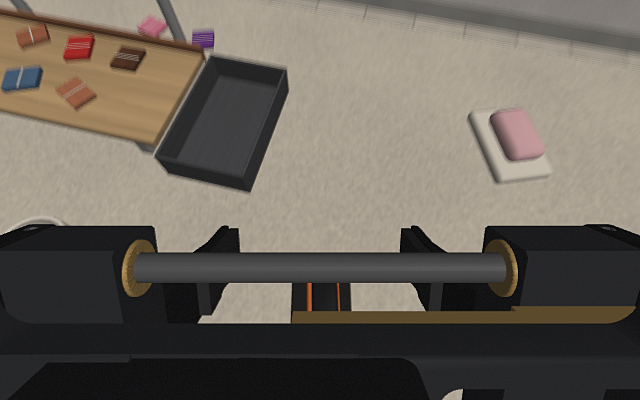

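The wrist view shows the scraper centred between the fingers (col 322), with its edges parallel to them. Going down to grasp it.

Request:
arm_command:
  steps:
    - {"slide": [0.002,-0.001,-0.05],"grip": 1}
    - {"slide": [0.002,0,-0.05],"grip": 1}
    - {"slide": [0.001,0,-0.045],"grip": 1}
    - {"slide": [0,0,-0.027],"grip": 1}
    - {"slide": [0,0,0],"grip": 0}
    - {"slide": [0,0,0],"grip": 0}
    - {"slide": [0,0,0],"grip": 0}
    - {"slide": [0,0,0],"grip": 0}
  newtons: 40

```text
schema error: expected keys rot, slide, grip
```

Request:
arm_command:
  steps:
    - {"slide": [0.002,-0.001,-0.05],"rot": [0.4,0.5,-0.3],"grip": 1}
    - {"slide": [0.002,0,-0.05],"rot": [0,0,0],"grip": 1}
    - {"slide": [0.001,0,-0.045],"rot": [0,0,0],"grip": 1}
    - {"slide": [0,0,-0.027],"rot": [0,0,0],"grip": 1}
    - {"slide": [0,0,0],"rot": [0,0,0],"grip": 0}
    - {"slide": [0,0,0],"rot": [0,0,0],"grip": 0}
    - {"slide": [0,0,0],"rot": [0,0,0],"grip": 0}
    - {"slide": [0,0,0],"rot": [0,0,0],"grip": 0}
  newtons: 40

```text
time: 5.7
ee_pos: [0.447, -0.3906, 0.0516]
eef_rot: [0.934, 0.116, 0.336, -0.042]
ft_force: [0.2, -0.3, 0.4]
width: 0.0551
grip_force: 0.0
```

Run:
```python
from h import *
st()
```

```text
t 5.7 pos [ 0.447 -0.391  0.052] z [ 0.618  0.156 -0.77 ] y [ 0.244 -0.97  -0.   ] w 0.055 F [ 0.187 -0.292  0.385] j [ 0.413  0.445  0.685  2.042 -1.255  1.001  0.574]
```

Request:
arm_command:
  steps:
    - {"slide": [0,0,0],"rot": [0,0,0],"grip": 0}
    - {"slide": [0,0,0],"rot": [0,0,0],"grip": 0}
    - {"slide": [0,0,0],"rot": [0,0,0],"grip": 0}
    - {"slide": [0,0,0],"rot": [0,0,0],"grip": 0}
    - {"slide": [0,0,0],"rot": [0,0,0],"grip": 0}
    - {"slide": [0,0,0],"rot": [0,0,0],"grip": 0}
    - {"slide": [0,0,0],"rot": [0,0,0],"grip": 0}
    - {"slide": [0,0,0.003],"rot": [0,0,0],"grip": 0}
  newtons: 40

```text
time: 6.7
ee_pos: [0.4462, -0.3899, 0.0531]
eef_rot: [0.934, 0.115, 0.336, -0.043]
ft_force: [0.2, 0.7, -2.5]
width: 0.0235
grip_force: 39.8
```

Request:
arm_command:
  steps:
    - {"slide": [0,0,0.02],"rot": [0,0,0],"grip": 0}
    - {"slide": [0,0,0.04],"rot": [0,0,0],"grip": 0}
    - {"slide": [0,0,0.05],"rot": [0,0,0],"grip": 0}
    - {"slide": [0,0,0.05],"rot": [0,0,-2],"grip": 0}
    - {"slide": [0,0,0.04],"rot": [0,0,-4],"grip": 0}
    - {"slide": [0,0,0],"rot": [0,0,-4],"grip": 0}
    - {"slide": [0,0,0],"rot": [0,0,-4],"grip": 0}
    - {"slide": [0,0,0],"rot": [0,0,0],"grip": 0}

```text
time: 7.7
ee_pos: [0.4464, -0.3891, 0.2536]
eef_rot: [0.941, 0.002, 0.339, -0.002]
ft_force: [-0.3, 0.5, -2.8]
width: 0.024
grip_force: 39.8
```

Run:
```python
from h import *
s,R=st();print(s["grip_force"]);c=eyes.camera("scene");save(c,"s2")
cv2.imwrite("pics/s2c.png",cv2.resize(np.array(c["pixels"])[40:320,120:440,::-1],None,fx=2,fy=2,interpolation=2))
```

```text
t 7.7 pos [ 0.446 -0.389  0.254] z [ 0.638  0.004 -0.77 ] y [ 0.004 -1.    -0.002] w 0.024 F [-0.33   0.479 -2.751] j [ 0.157 -0.078  0.778  2.002 -0.663  0.874 -0.27 ]
39.81897808145732
```

View pics/s2c.png

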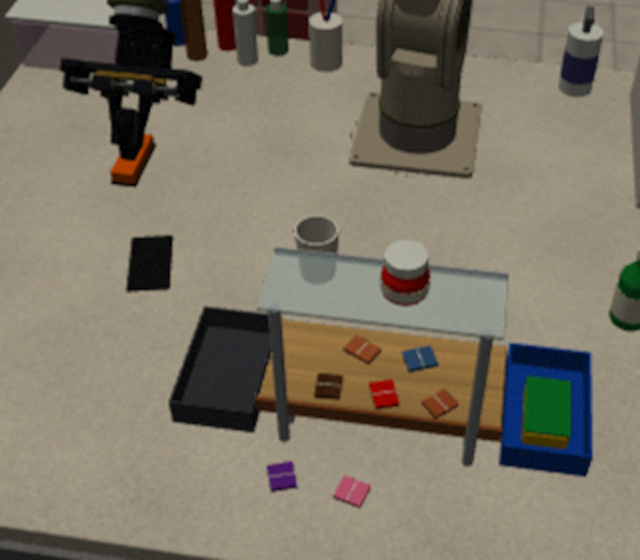

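Request:
arm_command:
  steps:
    - {"slide": [0,0.05,0],"rot": [0,0,0],"grip": 0}
    - {"slide": [0,0.05,0],"rot": [0,0,0],"grip": 0}
    - {"slide": [0,0.05,0],"rot": [0,0,0],"grip": 0}
    - {"slide": [0,0.05,0],"rot": [0,0,0],"grip": 0}
    - {"slide": [0,0.05,0],"rot": [0,0,0],"grip": 0}
    - {"slide": [0,0.05,0],"rot": [0,0,0],"grip": 0}
    - {"slide": [0,0.05,0],"rot": [0,0,0],"grip": 0}
    - {"slide": [0,0.05,0],"rot": [0,0,0],"grip": 0}

```text
time: 8.75
ee_pos: [0.4752, -0.0081, 0.2435]
eef_rot: [0.945, -0.0, 0.328, -0.004]
ft_force: [0.7, -0.6, -2.9]
width: 0.0237
grip_force: 39.8
```

Request:
arm_command:
  steps:
    - {"slide": [0,0.05,0],"rot": [0,0,0],"grip": 0}
    - {"slide": [0,0.05,0],"rot": [0,0,0],"grip": 0}
    - {"slide": [0,0.05,0],"rot": [0,0,0],"grip": 0}
    - {"slide": [0.02,0.007,-0.03],"rot": [0,0,0],"grip": 0}
    - {"slide": [0.04,0,-0.03],"rot": [0,0,0],"grip": 0}
    - {"slide": [0.045,0,-0.03],"rot": [0,0,0],"grip": 0}
    - {"slide": [0.045,0,-0.03],"rot": [0,0,0],"grip": 0}
    - {"slide": [0.022,0,-0.019],"rot": [0,0,0],"grip": 0}

```text
time: 9.75
ee_pos: [0.5887, 0.141, 0.1494]
eef_rot: [0.946, -0.002, 0.325, -0.006]
ft_force: [1.6, -0.4, -0.8]
width: 0.024
grip_force: 39.8
```

Run:
```python
from h import *
s,R=st()
a=eyes.camera("scene");b=eyes.camera("wrist")
A=cv2.resize(np.array(a["pixels"])[120:320,220:430],None,fx=2.2,fy=2.2,interpolation=2)
B=cv2.resize(np.array(b["pixels"])[:,80:],(0,0),fx=.59,fy=.59)
W=np.zeros((A.shape[0]+10,A.shape[1]+B.shape[1],3),np.uint8);W[:A.shape[0],:A.shape[1]]=A;W[:B.shape[0],A.shape[1]:]=B
W=W[:, :800];cv2.imwrite("pics/m3.png",W[:,:,::-1])
```

```text
t 9.75 pos [0.589 0.141 0.149] z [ 0.614  0.011 -0.789] y [ 0.001 -1.    -0.013] w 0.024 F [ 1.558 -0.389 -0.755] j [ 0.227  0.017 -0.687  2.165  0.691  0.441 -2.586]
```

View pics/m3.png

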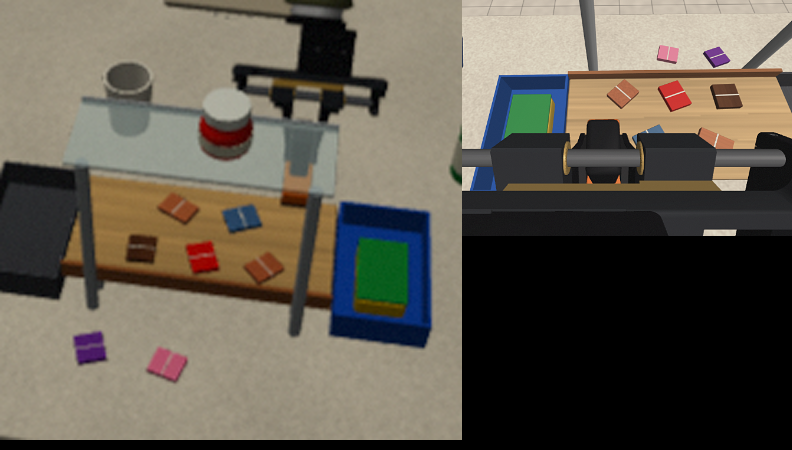

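Joint 7 is near its limit, so I'm turning the scraper a few degrees to relieve it. The scraper is still clear of the chips: its foot shows as orange at (295,185) in the left half of the picture, well left of blue.

Request:
arm_command:
  steps:
    - {"slide": [0,-0.003,0],"rot": [0,0,3],"grip": 0}
    - {"slide": [0,-0.003,0],"rot": [0,0,3],"grip": 0}
    - {"slide": [0.005,0,-0.005],"rot": [0,0,0],"grip": 0}
    - {"slide": [0.005,0,-0.007],"rot": [0,0,0],"grip": 0}
    - {"slide": [0.005,0,-0.007],"rot": [0,0,0],"grip": 0}
    - {"slide": [0.005,0,-0.007],"rot": [0,0,0],"grip": 0}
    - {"slide": [0.005,0,-0.007],"rot": [0,0,0],"grip": 0}
    - {"slide": [0.003,0,0],"rot": [0,0,0],"grip": 0}

```text
time: 10.85
ee_pos: [0.6149, 0.138, 0.1167]
eef_rot: [0.944, 0.05, 0.324, -0.024]
ft_force: [0.3, -0.1, -1.2]
width: 0.0241
grip_force: 39.8
```

Run:
```python
from h import *
s,R=st()
```

```text
t 10.85 pos [0.615 0.138 0.117] z [ 0.61   0.078 -0.789] y [ 0.11  -0.994 -0.014] w 0.024 F [ 0.252 -0.067 -1.219] j [ 0.23   0.121 -0.626  2.153  0.756  0.32  -2.49 ]
```

Request:
arm_command:
  steps:
    - {"slide": [0.002,0,-0.003],"rot": [-0.3,-0.8,0],"grip": 0}
    - {"slide": [0.002,0,-0.003],"rot": [-0.3,-0.9,0],"grip": 0}
    - {"slide": [0,0,-0.003],"rot": [0,0,0],"grip": 0}
    - {"slide": [0,0,-0.002],"rot": [0,0,0],"grip": 0}
    - {"slide": [0,0,-0.001],"rot": [0,0,0],"grip": 0}
    - {"slide": [0,0,0],"rot": [0,0,0],"grip": 0}
    - {"slide": [0,0,0],"rot": [0,0,0],"grip": 0}
    - {"slide": [0,0,0],"rot": [0,0,0],"grip": 0}

```text
time: 11.85
ee_pos: [0.6185, 0.1377, 0.1057]
eef_rot: [0.941, 0.052, 0.335, -0.019]
ft_force: [-1.0, -1.0, -2.0]
width: 0.0239
grip_force: 39.8
```

Run:
```python
from h import *
s,R=st()
a=eyes.camera("scene");b=eyes.camera("wrist")
A=cv2.resize(np.array(a["pixels"])[190:290,230:400],None,fx=4.6,fy=4.6,interpolation=2)
cv2.imwrite("pics/m4.png",A[:,:,::-1])
```

```text
t 11.85 pos [0.618 0.138 0.106] z [ 0.628  0.071 -0.775] y [ 0.111 -0.994 -0.002] w 0.024 F [-0.965 -0.958 -1.983] j [-0.191  0.11  -0.203  2.19   0.837  0.26  -2.598]
```

View pics/m4.png

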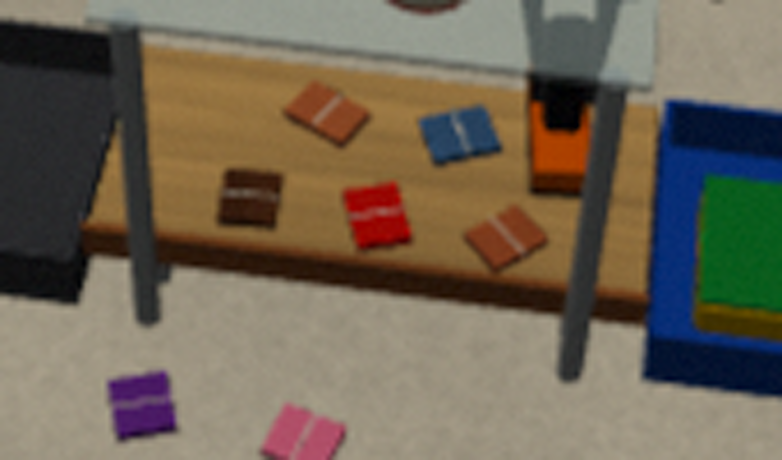

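The scraper foot (560,150) sits behind both front chips, blue (460,135) and copper (327,112). Sweeping the front lane.

Request:
arm_command:
  steps:
    - {"slide": [0,-0.008,-0.0005],"rot": [0,0,0],"grip": 0}
    - {"slide": [0,-0.012,-0.0005],"rot": [0,0,0],"grip": 0}
    - {"slide": [0,-0.016,-0.0005],"rot": [0,0,0],"grip": 0}
    - {"slide": [0,-0.02,0],"rot": [0,0,0],"grip": 0}
    - {"slide": [0,-0.02,0],"rot": [0,0,-1],"grip": 0}
    - {"slide": [0,-0.02,0],"rot": [0,0,-1],"grip": 0}
    - {"slide": [0,-0.02,0],"rot": [0,0,-1],"grip": 0}
    - {"slide": [0,-0.02,0],"rot": [0,0,-1],"grip": 0}

```text
time: 12.95
ee_pos: [0.6183, 0.0006, 0.104]
eef_rot: [0.942, 0.019, 0.335, -0.007]
ft_force: [-0.1, -0.2, -2.6]
width: 0.0236
grip_force: 39.8
```

Run:
```python
from h import *
s,R=st()
```

```text
t 12.95 pos [0.618 0.001 0.104] z [ 0.632  0.027 -0.775] y [ 0.041 -0.999 -0.001] w 0.024 F [-0.148 -0.18  -2.648] j [ 0.16   0.081 -0.258  2.227  0.326  0.161 -1.925]
```

Request:
arm_command:
  steps:
    - {"slide": [0,-0.02,0],"rot": [0,0,0],"grip": 0}
    - {"slide": [0,-0.02,0],"rot": [0,0,0],"grip": 0}
    - {"slide": [0,-0.02,0],"rot": [0,0,0],"grip": 0}
    - {"slide": [0,-0.02,0],"rot": [0,0,0],"grip": 0}
    - {"slide": [0,-0.02,0],"rot": [0,0,0],"grip": 0}
    - {"slide": [0,-0.02,0],"rot": [0,0,0],"grip": 0}
    - {"slide": [0,-0.02,0],"rot": [0,0,0],"grip": 0}
    - {"slide": [0,-0.018,0],"rot": [0,0,0],"grip": 0}

```text
time: 13.95
ee_pos: [0.618, -0.1579, 0.1041]
eef_rot: [0.942, 0.019, 0.336, -0.007]
ft_force: [0.2, 0.4, -2.8]
width: 0.0234
grip_force: 39.8
```

Request:
arm_command:
  steps:
    - {"slide": [0,-0.015,0],"rot": [0,0,0],"grip": 0}
    - {"slide": [0,-0.012,0],"rot": [0,0,0],"grip": 0}
    - {"slide": [0,-0.008,0],"rot": [0,0,0],"grip": 0}
    - {"slide": [0,0,0.001],"rot": [0,0,0],"grip": 0}
    - {"slide": [0,0.006,0.01],"rot": [0,0,0],"grip": 0}
    - {"slide": [-0.02,0.006,0.02],"rot": [0,0,0],"grip": 0}
    - {"slide": [-0.03,0.006,0.03],"rot": [0,0,0],"grip": 0}
    - {"slide": [-0.03,0.01,0.02],"rot": [0,0,0],"grip": 0}

```text
time: 14.95
ee_pos: [0.5382, -0.1616, 0.1866]
eef_rot: [0.942, 0.02, 0.336, -0.008]
ft_force: [-0.2, 0.4, -1.9]
width: 0.0238
grip_force: 39.8
```

Run:
```python
from h import *
s,R=st()
a=eyes.camera("scene")
A=cv2.resize(np.array(a["pixels"])[180:290,190:400],None,fx=3.7,fy=3.7,interpolation=2)
cv2.imwrite("pics/m5.png",A[:,:,::-1])
```

```text
t 14.95 pos [ 0.538 -0.162  0.187] z [ 0.632  0.028 -0.774] y [ 0.043 -0.999 -0.   ] w 0.024 F [-0.236  0.436 -1.863] j [ 1.203 -0.154 -0.763  2.208 -0.813  0.548 -0.513]
```

View pics/m5.png

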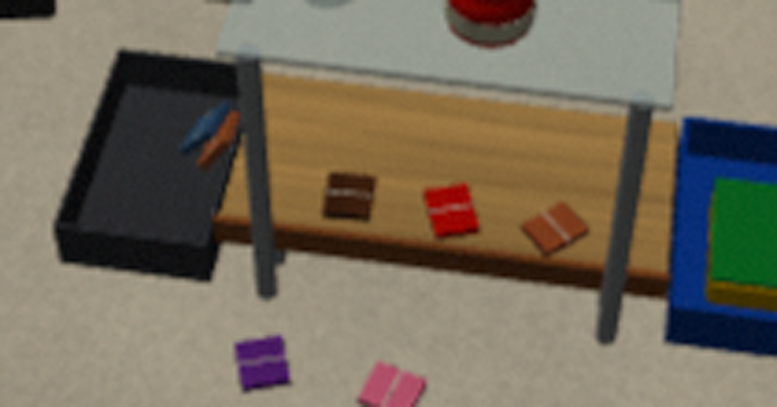

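Blue and copper now lie in the tray (200..240, 105..160), and brown, red and terracotta are undisturbed. Going back to the left end for the rear lane.

Request:
arm_command:
  steps:
    - {"slide": [0,0.03,0],"rot": [0,0,1],"grip": 0}
    - {"slide": [0,0.04,0],"rot": [0,0,1],"grip": 0}
    - {"slide": [0,0.04,0],"rot": [0,0,1],"grip": 0}
    - {"slide": [0,0.04,0],"rot": [0,0,1],"grip": 0}
    - {"slide": [0,0.04,0],"rot": [0,0,1],"grip": 0}
    - {"slide": [0,0.04,0],"rot": [0,0,1],"grip": 0}
    - {"slide": [0,0.04,0],"rot": [0,0,0],"grip": 0}
    - {"slide": [0,0.04,0],"rot": [0,0,0],"grip": 0}

```text
time: 16.0
ee_pos: [0.5377, 0.1495, 0.1849]
eef_rot: [0.939, 0.07, 0.335, -0.024]
ft_force: [0.5, -1.1, -2.1]
width: 0.0239
grip_force: 39.8
```

Run:
```python
from h import *
s,R=st()
```

```text
t 16.0 pos [0.538 0.15  0.185] z [ 0.625  0.093 -0.775] y [ 0.148 -0.989  0.001] w 0.024 F [ 0.509 -1.124 -2.061] j [ 1.02  -0.489 -1.226  2.239 -0.806  0.48  -1.137]
```

Request:
arm_command:
  steps:
    - {"slide": [0.01,0.004,-0.02],"rot": [0,0,0],"grip": 0}
    - {"slide": [0.015,0.003,-0.02],"rot": [0,0,0],"grip": 0}
    - {"slide": [0.02,0.003,-0.015],"rot": [0,0,0],"grip": 0}
    - {"slide": [0.02,0,-0.005],"rot": [0,0,0],"grip": 0}
    - {"slide": [0.02,0,0],"rot": [0,0,0],"grip": 0}
    - {"slide": [0.02,0,0],"rot": [0,0,0],"grip": 0}
    - {"slide": [0.01,0,0],"rot": [0,0,0],"grip": 0}
    - {"slide": [0,0,0],"rot": [0,0,0],"grip": 0}

```text
time: 17.0
ee_pos: [0.5687, 0.1522, 0.1347]
eef_rot: [0.953, 0.073, 0.292, -0.026]
ft_force: [0.0, 0.6, -2.0]
width: 0.0237
grip_force: 40.0
```

Run:
```python
from h import *
s,R=st()
```

```text
t 17.0 pos [0.569 0.152 0.135] z [ 0.553  0.093 -0.828] y [ 0.155 -0.988 -0.007] w 0.024 F [ 0.039  0.564 -2.017] j [ 0.971  0.1   -1.394  2.156  0.553  0.437 -2.252]
```

Request:
arm_command:
  steps:
    - {"slide": [0,0,0],"rot": [0,0,0],"grip": 0}
    - {"slide": [0,0,0],"rot": [0,0,0],"grip": 0}
    - {"slide": [0.005,0,0],"rot": [0,-1.5,0],"grip": 0}
    - {"slide": [0.005,0,0],"rot": [0,-1.5,0],"grip": 0}
    - {"slide": [0.01,0,0],"rot": [0,-1.5,0],"grip": 0}
    - {"slide": [0.01,0,0],"rot": [0,-1,0],"grip": 0}
    - {"slide": [0.01,0,0],"rot": [0,0,0],"grip": 0}
    - {"slide": [0,0,0],"rot": [0,0,0],"grip": 0}

```text
time: 18.0
ee_pos: [0.6091, 0.1507, 0.135]
eef_rot: [0.938, 0.074, 0.338, -0.022]
ft_force: [0.9, 0.2, -2.8]
width: 0.0235
grip_force: 40.0
```

Run:
```python
from h import *
s,R=st()
```

```text
t 18.0 pos [0.609 0.151 0.135] z [ 0.63   0.091 -0.771] y [ 0.153 -0.988  0.009] w 0.023 F [ 0.932  0.163 -2.784] j [ 0.703  0.157 -1.14   2.15   0.918  0.373 -2.574]
```

Request:
arm_command:
  steps:
    - {"slide": [0,0,0],"rot": [0,0,0.5],"grip": 0}
    - {"slide": [0.008,0.001,0],"rot": [0.2,0,0.5],"grip": 0}
    - {"slide": [0.012,0.001,0],"rot": [0.2,0,0.5],"grip": 0}
    - {"slide": [0.012,0.001,0],"rot": [0,0,0.5],"grip": 0}
    - {"slide": [0.012,0.001,-0.003],"rot": [0,0,0],"grip": 0}
    - {"slide": [0.012,0.001,-0.003],"rot": [0,0,0],"grip": 0}
    - {"slide": [0.01,0.001,-0.003],"rot": [0,0,0],"grip": 0}
    - {"slide": [0.006,0.001,-0.003],"rot": [0,0,0],"grip": 0}

```text
time: 19.0
ee_pos: [0.6816, 0.1578, 0.1222]
eef_rot: [0.937, 0.089, 0.337, -0.031]
ft_force: [0.2, -0.9, -1.3]
width: 0.024
grip_force: 40.0
```

Run:
```python
from h import *
s,R=st()
```

```text
t 19.0 pos [0.682 0.158 0.122] z [ 0.626  0.118 -0.771] y [ 0.187 -0.982  0.001] w 0.024 F [ 0.202 -0.907 -1.296] j [ 0.505  0.346 -0.942  2.     1.058  0.408 -2.577]
```

Request:
arm_command:
  steps:
    - {"slide": [-0.002,0.003,-0.002],"rot": [0,0,0],"grip": 0}
    - {"slide": [-0.003,0.003,-0.003],"rot": [0,0,0],"grip": 0}
    - {"slide": [0,0.002,-0.003],"rot": [0,0,0],"grip": 0}
    - {"slide": [0,0,0],"rot": [0,0,0],"grip": 0}
    - {"slide": [0,0,0],"rot": [0,0,0],"grip": 0}
    - {"slide": [0,0,0],"rot": [0,0,0],"grip": 0}
    - {"slide": [0,0,0],"rot": [0,0,0],"grip": 0}
    - {"slide": [0,0,0],"rot": [0,0,0],"grip": 0}

```text
time: 20.0
ee_pos: [0.676, 0.1655, 0.1146]
eef_rot: [0.937, 0.089, 0.337, -0.031]
ft_force: [0.0, 0.1, -2.7]
width: 0.0238
grip_force: 40.0
```

Run:
```python
from h import *
s,R=st()
a=eyes.camera("scene")
A=cv2.resize(np.array(a["pixels"])[180:280,250:390],None,fx=5.5,fy=5.5,interpolation=2)
cv2.imwrite("pics/m6.png",A[:,:,::-1])
```

```text
t 20.0 pos [0.676 0.165 0.115] z [ 0.626  0.118 -0.77 ] y [ 0.187 -0.982  0.002] w 0.024 F [ 0.018  0.118 -2.666] j [ 0.356  0.304 -0.789  2.019  1.021  0.361 -2.592]
```

View pics/m6.png

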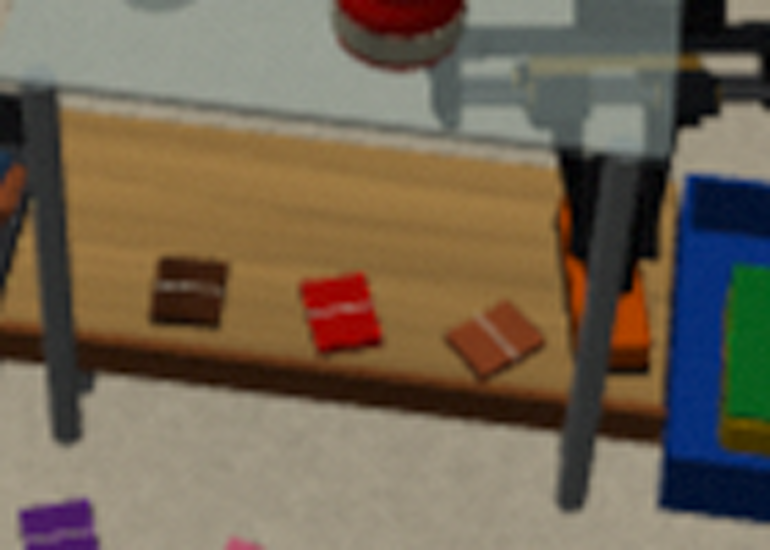

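The foot (605,290) is clear to the left of terracotta (495,340), and red and brown are in the same lane. Lowering and sweeping.

Request:
arm_command:
  steps:
    - {"slide": [0,0,-0.004],"rot": [0,0,0],"grip": 0}
    - {"slide": [0,0,-0.004],"rot": [0,0,0],"grip": 0}
    - {"slide": [0,-0.004,-0.002],"rot": [0,0,0],"grip": 0}
    - {"slide": [0,-0.008,0],"rot": [0,0,0],"grip": 0}
    - {"slide": [0,-0.012,0],"rot": [0,0,0],"grip": 0}
    - {"slide": [0,-0.016,0],"rot": [0,0,-0.5],"grip": 0}
    - {"slide": [0,-0.02,0],"rot": [0,0,-1],"grip": 0}
    - {"slide": [0,-0.02,0],"rot": [0,0,-1],"grip": 0}

```text
time: 21.05
ee_pos: [0.676, 0.0842, 0.1048]
eef_rot: [0.938, 0.068, 0.338, -0.023]
ft_force: [0.2, 0.6, -1.9]
width: 0.024
grip_force: 40.0
```

Run:
```python
from h import *
s,R=st()
```

```text
t 21.05 pos [0.676 0.084 0.105] z [ 0.631  0.09  -0.77 ] y [ 0.143 -0.99   0.002] w 0.024 F [ 0.222  0.65  -1.923] j [ 0.427  0.265 -0.694  2.066  0.88   0.259 -2.406]
```

Request:
arm_command:
  steps:
    - {"slide": [0,-0.02,0],"rot": [0,0,-1],"grip": 0}
    - {"slide": [0,-0.02,0],"rot": [0,0,-1],"grip": 0}
    - {"slide": [0,-0.02,0],"rot": [0,0,-1],"grip": 0}
    - {"slide": [0,-0.02,0],"rot": [0,0,-1],"grip": 0}
    - {"slide": [0,-0.02,0],"rot": [0,0,-1],"grip": 0}
    - {"slide": [0,-0.02,0],"rot": [0,0,-1],"grip": 0}
    - {"slide": [0,-0.02,0],"rot": [0,0,0],"grip": 0}
    - {"slide": [0,-0.02,0],"rot": [0,0,0],"grip": 0}

```text
time: 22.05
ee_pos: [0.6758, -0.0757, 0.105]
eef_rot: [0.941, 0.019, 0.339, -0.006]
ft_force: [-0.1, 0.3, -2.7]
width: 0.0242
grip_force: 40.0
```

Run:
```python
from h import *
s,R=st()
```

```text
t 22.05 pos [ 0.676 -0.076  0.105] z [ 0.637  0.024 -0.77 ] y [ 0.04  -0.999  0.002] w 0.024 F [-0.115  0.325 -2.661] j [ 0.871  0.313 -0.858  2.054  0.637  0.226 -1.985]
```

Request:
arm_command:
  steps:
    - {"slide": [0,-0.018,0],"rot": [0,0,0],"grip": 0}
    - {"slide": [0,-0.018,0],"rot": [0,0,0],"grip": 0}
    - {"slide": [0,-0.018,0],"rot": [0,0,0],"grip": 0}
    - {"slide": [0,-0.018,0],"rot": [0,0,0],"grip": 0}
    - {"slide": [0,-0.018,0],"rot": [0,0,0],"grip": 0}
    - {"slide": [0,-0.016,0],"rot": [0,0,0],"grip": 0}
    - {"slide": [0,-0.01,0],"rot": [0,0,0],"grip": 0}
    - {"slide": [0,0,0],"rot": [0,0,0],"grip": 0}

```text
time: 23.05
ee_pos: [0.6757, -0.1917, 0.1046]
eef_rot: [0.941, 0.018, 0.339, -0.006]
ft_force: [-0.6, 0.5, -2.4]
width: 0.024
grip_force: 40.0
```

Request:
arm_command:
  steps:
    - {"slide": [0,0.005,0.005],"rot": [0,0,0],"grip": 0}
    - {"slide": [-0.01,0.005,0.008],"rot": [0,0,0],"grip": 0}
    - {"slide": [-0.03,0.003,0.01],"rot": [0,0,0],"grip": 0}
    - {"slide": [-0.04,0,0.01],"rot": [0,0,0],"grip": 0}
    - {"slide": [-0.04,0,0.02],"rot": [0,0,0],"grip": 0}
    - {"slide": [-0.03,0,0.03],"rot": [0,0,0],"grip": 0}
    - {"slide": [-0.01,0,0.03],"rot": [0,0,0],"grip": 0}
    - {"slide": [0,0,0.02],"rot": [0,0,0],"grip": 0}

```text
time: 24.05
ee_pos: [0.5523, -0.1844, 0.1771]
eef_rot: [0.953, 0.014, 0.301, -0.001]
ft_force: [-0.9, -0.6, -2.4]
width: 0.0237
grip_force: 40.0
```

Run:
```python
from h import *
s,R=st()
a=eyes.camera("scene");save(a,"s7");b=eyes.camera("top")
A=cv2.resize(np.array(a["pixels"])[180:280,190:310],None,fx=4.5,fy=4.5,interpolation=2)
B=cv2.resize(np.array(b["pixels"])[165:245,330:415],None,fx=3,fy=3,interpolation=2)
W=np.zeros((450,540+255,3),np.uint8);W[:450,:540]=A;W[:240,540:]=B
cv2.imwrite("pics/m7.png",W[:,:,::-1])
```

```text
t 24.05 pos [ 0.552 -0.184  0.177] z [ 0.574  0.011 -0.819] y [ 0.028 -1.     0.006] w 0.024 F [-0.872 -0.58  -2.391] j [ 1.885 -0.091 -1.414  2.103 -0.667  0.589 -0.619]
```

View pics/m7.png

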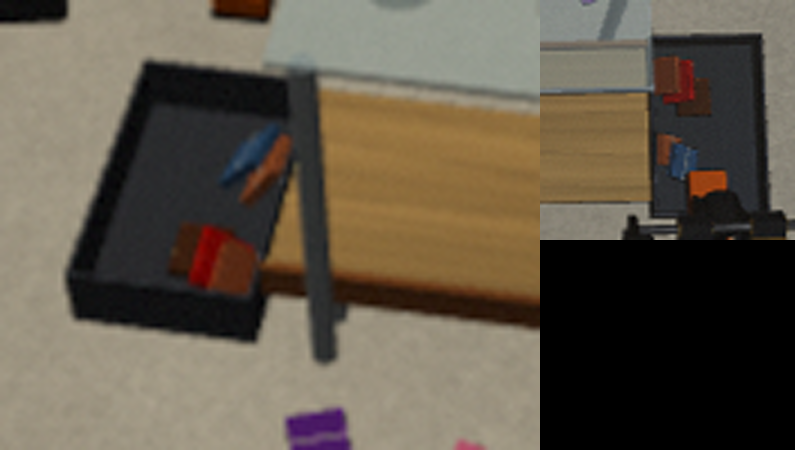

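The board is empty and all five chips are in the tray. Terracotta leans on the pile next to the board-side wall, so I'm triangulating its height.

Run:
```python
from h import *
st();a=eyes.camera("scene");b=eyes.camera("top")
def tri(pa,pb):
    o1,d1=ray(a,*pa);o2,d2=ray(b,*pb)
    t=np.linalg.lstsq(np.c_[d1,-d2],o2-o1,rcond=None)[0];p,q=o1+t[0]*d1,o2+t[1]*d2
    return (p+q)/2,np.linalg.norm(p-q)
A=lambda u,v:(190+u/4.5,180+v/4.5)
B=lambda u,v:(330+(u-540)/3,165+v/3)
print("terra",tri(A(231,262),B(667,76)));print("red",tri(A(208,258),B(686,80)));print("cop",tri(A(268,168),B(667,150)))
print("blue",tri(A(250,155),B(684,161)))
for r in eyes.look_for("mat",b)[:1]+eyes.look_for("mat",a)[:1]:print(r)
```

```text
t 24.15 pos [ 0.554 -0.185  0.179] z [ 0.575  0.006 -0.818] y [ 0.027 -1.     0.012] w 0.024 F [-0.59  -0.145 -1.962] j [ 1.885 -0.094 -1.415  2.1   -0.663  0.587 -0.623]
terra (array([ 0.702, -0.168,  0.022]), np.float64(0.001679881377534437))
red (array([ 0.697, -0.187,  0.018]), np.float64(0.002546095652546391))
cop (array([ 0.622, -0.164,  0.024]), np.float64(0.0012414175115552397))
blue (array([ 0.61 , -0.181,  0.021]), np.float64(0.003956055993192206))
{'bbox': [432.4, 250.5, 462.7, 295.1], 'conf': 0.74}
{'bbox': [182.9, 159.5, 206.1, 187.6], 'conf': 0.59}
```

Request:
arm_command:
  steps:
    - {"slide": [0,-0.01,0.015],"rot": [0,-1,0],"grip": 0}
    - {"slide": [-0.005,-0.025,0.015],"rot": [0,-1,0],"grip": 0}
    - {"slide": [-0.015,-0.03,0],"rot": [0,-1,0],"grip": 0}
    - {"slide": [-0.018,-0.03,0],"rot": [0,-1,0],"grip": 0}
    - {"slide": [-0.018,-0.03,0],"rot": [0,-0.7,0],"grip": 0}
    - {"slide": [-0.018,-0.03,0],"rot": [0,0,0],"grip": 0}
    - {"slide": [-0.018,-0.03,0],"rot": [0,0,0],"grip": 0}
    - {"slide": [-0.018,-0.026,0],"rot": [0,0,0],"grip": 0}

```text
time: 25.35
ee_pos: [0.4418, -0.3975, 0.2054]
eef_rot: [0.94, 0.013, 0.34, -0.003]
ft_force: [1.0, 0.7, -2.1]
width: 0.0237
grip_force: 40.0
```

Run:
```python
from h import *
s,R=st()
```

```text
t 25.35 pos [ 0.442 -0.397  0.205] z [ 0.64   0.014 -0.768] y [ 0.025 -1.     0.003] w 0.024 F [ 1.047  0.654 -2.135] j [ 1.97   0.156 -1.04   1.967 -0.629  0.784 -0.197]
```

Request:
arm_command:
  steps:
    - {"slide": [0,0,-0.03],"rot": [0,0,2],"grip": 0}
    - {"slide": [0,0,-0.035],"rot": [0,0,2],"grip": 0}
    - {"slide": [0,0,-0.035],"rot": [0,0,2],"grip": 0}
    - {"slide": [0.001,0.001,-0.025],"rot": [0,0,0],"grip": 0}
    - {"slide": [0,0,-0.015],"rot": [0,0,0],"grip": 0}
    - {"slide": [0,0,-0.008],"rot": [0,0,0],"grip": 0}
    - {"slide": [0,0,0],"rot": [0,0,0],"grip": 0}
    - {"slide": [0,0,0],"rot": [0,0,0],"grip": 0}

```text
time: 26.35
ee_pos: [0.4438, -0.3965, 0.0602]
eef_rot: [0.938, 0.062, 0.34, -0.018]
ft_force: [-0.3, 0.3, -1.9]
width: 0.0237
grip_force: 40.0
```

Run:
```python
from h import *
s,R=st()
```

```text
t 26.35 pos [ 0.444 -0.397  0.06 ] z [ 0.636  0.077 -0.768] y [ 0.129 -0.992  0.008] w 0.024 F [-0.326  0.328 -1.864] j [ 1.828  0.496 -0.945  2.029 -0.455  0.527 -0.064]
```

Request:
arm_command:
  steps:
    - {"slide": [0,0,-0.003],"rot": [0.4,0,0],"grip": 0}
    - {"slide": [0,0,-0.003],"rot": [0,0,0],"grip": 0}
    - {"slide": [0,0,-0.001],"rot": [0,0,0],"grip": 0}
    - {"slide": [0,0,-0.001],"rot": [0,0,0],"grip": 0}
    - {"slide": [0,0,0],"rot": [0,0,0],"grip": 0}
    - {"slide": [0,0,-0.0005],"rot": [0,0,0],"grip": 0}
    - {"slide": [0,0,0],"rot": [0,0,0],"grip": 0}
    - {"slide": [0,0,0],"rot": [0,0,0],"grip": 0}

```text
time: 27.35
ee_pos: [0.4436, -0.396, 0.051]
eef_rot: [0.938, 0.061, 0.34, -0.022]
ft_force: [-0.4, 0.1, -2.3]
width: 0.0239
grip_force: 40.0
```

Request:
arm_command:
  steps:
    - {"slide": [0,0,-0.001],"rot": [0,0,0],"grip": 0}
    - {"slide": [0,0,0],"rot": [0,0,0],"grip": 0}
    - {"slide": [0,0,-0.001],"rot": [0,0,0],"grip": 0}
    - {"slide": [0,0,0],"rot": [0,0,0],"grip": 0}
    - {"slide": [0,0,0],"rot": [0,0,0],"grip": 0}
    - {"slide": [0,0,0],"rot": [0,0,0],"grip": 0}
    - {"slide": [0,0,0],"rot": [0,0,0],"grip": 0}
    - {"slide": [0,0,0],"rot": [0,0,0],"grip": 0}

```text
time: 28.35
ee_pos: [0.4442, -0.3963, 0.0506]
eef_rot: [0.938, 0.061, 0.341, -0.022]
ft_force: [-13.2, 7.1, 24.7]
width: 0.0234
grip_force: 40.0
```

Touching. Back off 1 mm, release, then retreat along the lean direction.

Request:
arm_command:
  steps:
    - {"slide": [0,0,0.001],"rot": [0,0,0],"grip": 0}
    - {"slide": [0,0,0.0005],"rot": [0,0,0],"grip": 0}
    - {"slide": [0,0,0],"rot": [0,0,0],"grip": 0.7}
    - {"slide": [0,0,0],"rot": [0,0,0],"grip": 0.7}
    - {"slide": [0,0,0],"rot": [0,0,0],"grip": 0.7}
    - {"slide": [0,0,0],"rot": [0,0,0],"grip": 0.7}
    - {"slide": [0,0,0],"rot": [0,0,0],"grip": 0.7}
    - {"slide": [0,0,0],"rot": [0,0,0],"grip": 0.7}

```text
time: 29.35
ee_pos: [0.4436, -0.396, 0.0505]
eef_rot: [0.938, 0.061, 0.34, -0.022]
ft_force: [-0.5, -0.2, 0.4]
width: 0.0604
grip_force: 0.0
```

Request:
arm_command:
  steps:
    - {"slide": [0,0,0],"rot": [0,0,0],"grip": 0.7}
    - {"slide": [-0.006,-0.001,0.008],"rot": [0,0,0],"grip": 0.7}
    - {"slide": [-0.012,-0.002,0.015],"rot": [0,0,0],"grip": 0.7}
    - {"slide": [-0.016,-0.002,0.025],"rot": [0,0,0],"grip": 0.7}
    - {"slide": [-0.016,-0.002,0.03],"rot": [0,0,0],"grip": 0.7}
    - {"slide": [-0.016,-0.002,0.03],"rot": [0,0,0],"grip": 0.7}
    - {"slide": [-0.01,0,0.02],"rot": [0,0,0],"grip": 0.7}
    - {"slide": [0,0,0],"rot": [0,0,0],"grip": 0.7}

```text
time: 30.35
ee_pos: [0.3668, -0.4063, 0.1795]
eef_rot: [0.938, 0.061, 0.34, -0.02]
ft_force: [-0.1, 0.2, -0.8]
width: 0.0609
grip_force: 0.0
```

Run:
```python
from h import *
s,R=st()
a=eyes.camera("scene");b=eyes.camera("top")
A=cv2.resize(np.array(a["pixels"])[140:280,170:400],None,fx=2.3,fy=2.3,interpolation=2)
B=cv2.resize(np.array(b["pixels"])[235:310,415:480],None,fx=4,fy=4,interpolation=2)
W=np.zeros((330,530+262,3),np.uint8);W[:A.shape[0],:A.shape[1]]=A;W[:300,530:530+B.shape[1]]=B
cv2.imwrite("pics/m8.png",W[:,:,::-1])
```

```text
t 30.35 pos [ 0.367 -0.406  0.18 ] z [ 0.635  0.079 -0.768] y [ 0.128 -0.992  0.003] w 0.061 F [-0.109  0.25  -0.846] j [ 2.159  0.218 -1.075  1.992 -0.606  0.893  0.027]
```

View pics/m8.png

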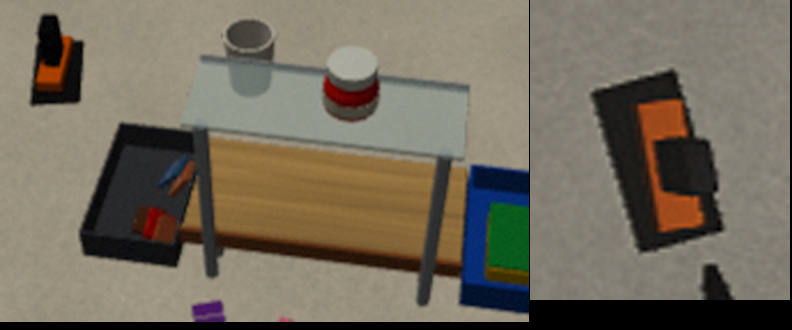

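The scraper stands upright on its mat, the chips are in the tray, and the cup and jar are undisturbed. Handing in.

```bash
python3 -c "
from bench import order;print(order.close_job())"
```

```text
the job is handed in; nothing more can be done
None
```

All five chips are in the waste tray and the scraper stands upright and released on its mat; I handed the job in at about 30 s on the robot clock, and it returned no verdict.

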